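Lock a bangle roll in its bench dock

ROBOT

A 6-joint arm with a two-finger parallel gripper is mounted at the origin on the work surface. World frame = base frame: x ahead of the robot, y to its left, z up, the work surface at z = 0. Lengths are in mm, angles in rad, forces in N, time in s.
With the tool pointing down it reaches from about 350 to 975 mm from the base axis. Payload 7.1 kg.
Tool frame: the origin (TCP) lies between the finger pads; the fingertips stand 17 mm ahead of it and the grasp point (between the pads) lies 2 mm behind it; z points along the fingers, y is the line along which they close (so a half turn about z gives the same grasp; the last joint's range is limited). The gripper opens to 88 mm and grips with 3 to 60 N. Pads are 20 mm wide; open, the fingers measure 115 mm over their backs; the gripper's body (75 mm by 178 mm) begins 61 mm behind the grasp point.
Start: joints at [1.233, 0.423, 1.63, -0, 1.089, -0.019], TCP at [195.86, 593.501, 239.675] pointing down, gripper open.
Joint ranges: [-3, 3], [-0.9, 2.11], [0.09, 2.58], [-1.31, 4.45], [0.11, 2.69], [-2.54, 2.54]. Speed limits (rad/s): [2.39, 2.39, 3.01, 3.14, 3.14, 3.14].

INTERFACE

Orientations are given as a unit quaternion [w, x, y, z].
In Python, from workcell import manip gives the robot as it stands. Calls block until the motion is done:
- manip.reach(position, orientation): joint-space move of the TCP to a pose.
- manip.line_to(position, rotation=None, rate=150): straight line of the TCP; rotation=None keeps the orientation; rate is the mean speed in mm/s.
- manip.move_j(angles): joint-space move.
- manip.gripper_to(opening, effort=None): finger opening in mm; effort is the grip in N (None keeps the last); returns when the fingers have stopped.
- manip.sleep(seconds).
- manip.inverse_kinematics(position, orientation): joint angles nearest the present ones, or None.
- manip.capture(name): name is "side" or "top" or "wrist"; returns the picture (420x560x3 uint8, blue, green, red); there is no depth.
- manip.camera_info(name): a dict with "fx", "fy", "cx", "cy" (pixels), "origin" and "attitude" of the camera in the world. Camera axes: x right, y down, z forward; pixel columns grow to the right and rows downward; lengths in mm; the calibration is good to about 2 mm. The wrist camera is an equidistant fisheye: a pixel r from the principal point sees the ray r / f radians off the axis. A picture is of the moment at which its call begins: read the wrist's pose just before it. camera_info takes no time and is no camera call; for the wrist camera it gives the pose at the moment of the call.
A pose or a line that the arm cannot do raises manip.PlanningError and nothing moves.
- manip.job_done(): hands the job in; it is judged then, once.
Trained networks look in the newest picture that a camera, given by its name, has taken for a name from the list of things; names that differ only in an ending like _2 or _b are one class to them, and where a whole thing is asked for, a point or a joint stands for the part that bears it (a point fixed in the world has none). Each returns a list of dicts, best first, with "p" (0 to 1); they miss things now and then, are a little off and sometimes report something else, mostly with a low value. They report only what shows in the picture. A call takes as long as a camera call.
- manip.find_in(name, camera): "box" ([left, top, width, height] in pixels, round what is visible of it).
- manip.silhouettes(name, camera): "pixels" (420x560 bool, what is visible of it) and "box" ([left, top, width, height] in pixels, round what is visible of it).
Readings, each from a call of its own:
- manip.current_t(): time.
- manip.current_joint_positions(): joint angles.
- manip.current_dq(): joint speeds.
- manip.current_joint_torque(): joint torques, N m.
- manip.current_position(): TCP position.
- manip.current_orientation(): TCP orientation.
- manip.current_contact_force(): force on the tool from outside, world axes, zero at the start.
- manip.current_moment(): the same for the moment, N m.
- manip.current_opening(): finger opening in mm.
- manip.current_grasp_force(): force on a finger pad.
Only numpy, scipy, OpenCV 4.12 (cv2) and the standard library are available. Lean on these libraries where they do the work, as an engineer would, in place of code of your own. Each camera call takes 0.05 s, during which the arm holds its last target. There are 200 camera calls.

TASK

Take the bangle roll that has the oblong wooden foot and the upright wing on top, and set it down into the oblong wooden dock so that its foot lies flat inside the walls. Then, with the dock keeping the foot from spinning, turn the wing clockwise (seen from above) until it lies in line with the long side of the foot, and let go.

Things in the scene. Friction and masses are not known exactly. Their poses are not given: they have to be found in the camera images.
- wing_grip (a point): Centre of the wing on the roll's top: upright steel bar 52 mm long (own x), 13 thick (y), 42 high; this point is 112 mm above the foot's underside, on the roll's axis. It rises from a disc 68 mm across, 24 mm below this point. The roll (about 0.32 kg) can be lifted by it. It turns stiffly (0.15 N m), more than the foot drags on the counter, where the whole roll spins with it.
- roll_foot (a point): Centre of the underside of the same roll: oblong light wooden foot 96 mm long (own x), 60 wide (y), 18 thick, under a stack of brass bangles 64 mm across. z up; either way round is the same. Not the other brass roll, 106 mm tall, with a round foot and a small round button on top, which may stand between roll and dock.
- wing (a joint): Angle of the wing relative to the foot, rad, growing as the wing turns clockwise seen from above. Starts at 0 to 0.25 (open, about crosswise: at 0 the wing's length is 1.3 rad anticlockwise of the foot's) and ends against a stop at 1.3 (locked, in line with the foot's length). Stays where it is left.
- dock_floor (a point): Centre of the floor inside the oblong dock, a dark wooden frame fixed to the counter: inside 112 mm long (own x), 76 wide (y), floor 6 mm above the counter, walls 10 mm thick rising 16 mm above the floor. Either way round is the same. The foot has 8 mm play on each side and twists up to 0.18 rad before the walls stop it. Not the round dock.

How it is judged:
By the outcome, as a careful person would: the job done as asked, in the order asked, and still so for the second after the job is handed in, with the robot touching nothing.
It also fails if it takes over 45 s, if anything falls off the work surface, if the arm or the gripper's body presses on something with over 40 N, if the wrist force passes 120 N, or if a joint passes its speed limit or range.

## Working session

There is one attempt and no reset: what is moved stays moved. The work goes in short steps, each a Python script; the robot and the scene stay as the last script left them, time stands still between calls to the robot, and variables do not carry over. Pictures are saved under pics/ and viewed, at most 10 in all, crops included, and the job is handed in when it is done.

```bash
mkdir -p pics; ls
python3 - <<'E'
from workcell import manip as m
import cv2,numpy as np
a=m.capture("top");b=m.capture("side")
cv2.imwrite("pics/top.png",a);cv2.imwrite("pics/side.png",b)
for c in("top","side"):
  print(c,m.camera_info(c))
  for n in("wing_grip","roll_foot","wing","dock_floor"):
    print(n,[(r["box"],round(r["p"],2)) for r in m.find_in(n,c)])
print(m.current_t())
E
```

```text
pics
top {'fx': 476.9038870144462, 'fy': 476.9038870144462, 'cx': 278.23560973820776, 'cy': 203.300781291948, 'origin': array([ 434.60732185,    3.40892562, 1116.89834898]), 'attitude': array([ 0.03213091, -0.69630771,  0.7158036 , -0.04181366])}
wing_grip [([383.1, 184.1, 28.6, 28.2], 0.56)]
roll_foot [([369.4, 178.8, 43.7, 48.3], 0.6)]
wing [([292.6, 196.5, 52.2, 60.5], 0.74), ([384.5, 182.9, 25.6, 31.9], 0.64)]
dock_floor [([292.4, 197.2, 53.3, 59.8], 0.69)]
side {'fx': 514.041486367141, 'fy': 514.041486367141, 'cx': 271.233199667933, 'cy': 210.47557482860745, 'origin': array([ 221.96610322, -687.7956509 ,  930.84503082]), 'attitude': array([-0.35917554,  0.90517363, -0.21447993,  0.07517969])}
wing_grip [([318.4, 290.2, 34.9, 42.4], 0.77)]
roll_foot [([307.6, 290.7, 48.0, 69.6], 0.88)]
wing [([317.1, 288.2, 37.0, 39.7], 0.94)]
dock_floor [([233.1, 252.0, 75.0, 59.6], 0.69)]
0.5
```

Run:
```python
import cv2,numpy as np
a=cv2.imread("pics/top.png")[150:290,250:450];b=cv2.imread("pics/side.png")[220:390,200:400]
cv2.imwrite("pics/t2.png",cv2.resize(a,None,fx=4,fy=4,interpolation=2))
cv2.imwrite("pics/s2.png",cv2.resize(b,None,fx=3.5,fy=3.5,interpolation=2))
```

```text
(no output)
```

View pics/t2.png

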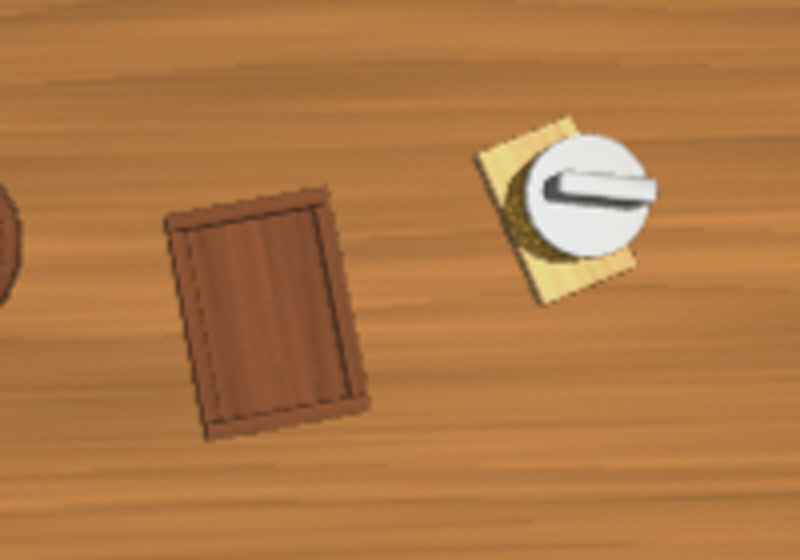

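View pics/s2.png

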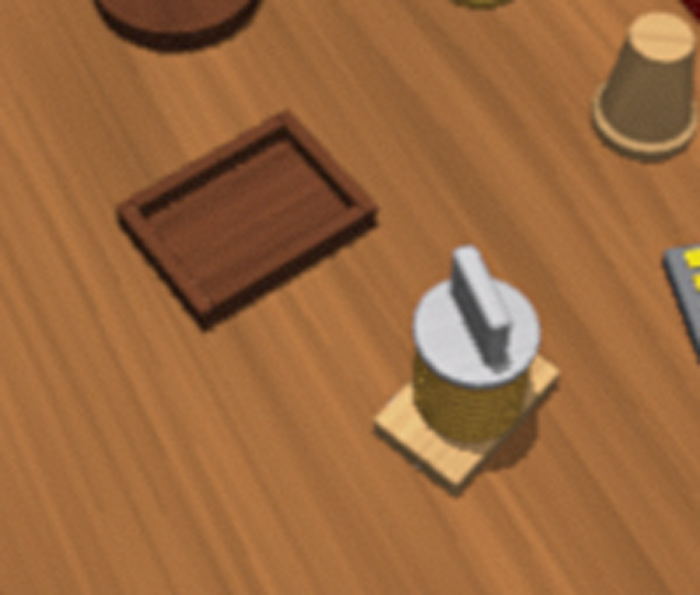

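View pics/top.png

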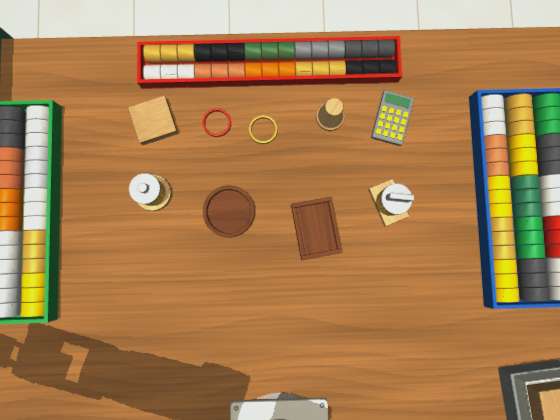

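The top crop shows the foot's corners near (475,153), (573,115), (637,265) and (545,305), the wing's top running from about (561,182) to (656,190), and the dock rim corners at (165,215), (327,186), (370,405) and (207,440). The side crop shows the same objects. The decoy roll is far off to the left, so it's out of the way.

```bash
cat > h.py <<'E'
import numpy as np,cv2
from scipy.spatial.transform import Rotation as R
from scipy.optimize import least_squares
from workcell import manip as m
def proj(P,ci,fish=False):
    q=ci["attitude"];p=(np.asarray(P,float)-ci["origin"])@R.from_quat(q,scalar_first=True).as_matrix()
    if fish:
        r=np.hypot(p[:,0],p[:,1]);k=np.arctan2(r,p[:,2])/r
        d=p[:,:2]*k[:,None]
    else: d=p[:,:2]/p[:,2:]
    return d*[ci["fx"],ci["fy"]]+[ci["cx"],ci["cy"]]
def rect(x,y,a,L,W,z):
    c=np.array([[L,W],[L,-W],[-L,-W],[-L,W]])/2
    Q=np.array([[np.cos(a),-np.sin(a)],[np.sin(a),np.cos(a)]])
    return np.c_[c@Q.T+[x,y],np.full(4,z)]
def fit(obs,L,W,z,a0,xy0):
    # obs: list of (ci,fish,clicks Nx2); each click matched to nearest projected corner
    def f(p):
        o=[]
        for ci,fi,c in obs:
            q=proj(rect(*p,L,W,z),ci,fi)
            D=np.linalg.norm(q[None]-c[:,None],axis=2)
            o.append((q[D.argmin(1)]-c).ravel())
        return np.concatenate(o)
    s=min((least_squares(f,[*xy0,a],x_scale=[1,1,.02],diff_step=1e-5) for a in a0+np.linspace(-1.57,1.57,13)),key=lambda s:s.cost)
    p=s.x;p[2]=(p[2]+np.pi/2)%np.pi-np.pi/2
    return p.round(3),np.sqrt(2*s.cost/len(s.fun)).round(2)
def down(psi): # tool pointing down, closing line (tool y) at world yaw psi
    y=np.array([np.cos(psi),np.sin(psi),0]);z=np.array([0,0,-1.]);x=np.cross(y,z)
    return R.from_matrix(np.c_[x,y,z]).as_quat(scalar_first=True)
E
cat > a.py <<'E'
from h import *
T=lambda l:(np.array(l)+.5)/4-.5+[250,150]
S=lambda l:(np.array(l)+.5)/3.5-.5+[200,220]
t,s=m.camera_info("top"),m.camera_info("side")
C={"foot":(96,60,18,T([(475,153),(573,115),(637,265),(545,303)]),S([(377,420),(457,484),(558,370)])),
"dock":(132,96,22,T([(165,215),(327,186),(370,405),(207,438)]),S([(120,210),(287,112),(376,212),(207,316)])),
"wing":(52,13,133,T([(562,170),(561,193),(657,178),(655,202)]),S([(455,250),(472,246),(490,327),(510,320)]))}
for n,(L,W,z,a,b) in C.items():
    xy={"foot":(480,-250),"dock":(420,-80),"wing":(480,-250)}[n]
    for o in ([(t,0,a)],[(s,0,b)],[(t,0,a),(s,0,b)]): print(n,*fit(o,L,W,z,0,xy))
print(m.current_orientation(),down(np.pi/2))
E
python3 a.py
```

```text
foot [ 5.46372e+02 -2.70756e+02  3.65000e-01] 0.36
foot [ 5.47806e+02 -2.68691e+02  3.80000e-01] 0.61
foot [ 5.47063e+02 -2.69847e+02  3.72000e-01] 0.63
dock [ 4.91798e+02 -9.94540e+01  1.56000e-01] 0.48
dock [ 4.91825e+02 -1.00819e+02  1.63000e-01] 0.89
dock [ 4.91865e+02 -1.00080e+02  1.60000e-01] 0.75
wing [ 539.498 -268.762    1.455] 2.13
wing [ 539.383 -269.055    1.413] 2.05
wing [ 542.757 -268.951    1.31 ] 1.68
[ 2.93653120e-06  1.58718471e-01  9.87323880e-01 -5.83514037e-05] [0.000000e+00 3.061617e-17 1.000000e+00 0.000000e+00]
```

```bash
sed -i 's/D.argmin(1)/linear_sum_assignment(D)[1]/; 3a from scipy.optimize import linear_sum_assignment' h.py; python3 a.py
python3 - <<'E'
from h import *
for off in (0,np.pi,-np.pi):
  for n,p,psi in (("pick",(546,-269.5,112),-.1),("placed",(492,-100,118),-.31),("end",(492,-100,118),-1.65)):
    q=m.inverse_kinematics(p,down(psi+off)); print(off,n,None if q is None else np.round(q,2))
E
```

```text
foot [ 5.46372e+02 -2.70756e+02  3.65000e-01] 0.36
foot [ 5.47806e+02 -2.68691e+02  3.80000e-01] 0.61
foot [ 5.47063e+02 -2.69847e+02  3.72000e-01] 0.63
dock [ 4.91798e+02 -9.94540e+01  1.56000e-01] 0.48
dock [ 4.91825e+02 -1.00819e+02  1.63000e-01] 0.89
dock [ 4.91865e+02 -1.00080e+02  1.60000e-01] 0.75
wing [ 545.96  -269.512    1.455] 0.44
wing [ 545.815 -270.069    1.416] 0.78
wing [ 545.903 -269.795    1.434] 0.67
[ 2.93653120e-06  1.58718471e-01  9.87323880e-01 -5.83514037e-05] [0.000000e+00 3.061617e-17 1.000000e+00 0.000000e+00]
0 pick [-0.48  0.57  1.74 -0.    0.83 -0.38]
0 placed [-0.22  0.43  1.98 -0.    0.73  0.09]
0 end [-0.22  0.43  1.98 -0.    0.73  1.43]
3.141592653589793 pick None
3.141592653589793 placed None
3.141592653589793 end [-0.22  0.43  1.98 -0.    0.73 -1.72]
-3.141592653589793 pick None
-3.141592653589793 placed None
-3.141592653589793 end [-0.22  0.43  1.98 -0.    0.73 -1.72]
```

Run:
```python
from h import *
psi=1.435-np.pi/2; o=down(psi); p=np.array([546,-269.7,112.])
m.gripper_to(60)
m.reach(p+[0,0,70],o); m.line_to(p,rate=100)
print(m.current_contact_force().round(1))
m.gripper_to(0,40); print(m.current_opening(),m.current_grasp_force())
f0=m.current_contact_force()
m.line_to(p+[0,0,60],rate=100)
print((m.current_contact_force()-f0).round(2),m.current_opening(),m.current_position(),m.current_t())
for c in("side","top","wrist"): cv2.imwrite(f"pics/l_{c}.png",m.capture(c))
s=cv2.imread("pics/l_side.png")[230:380,250:410]
w=cv2.imread("pics/l_wrist.png")
cv2.imwrite("pics/l2.png",np.hstack([cv2.resize(s,(480,450),interpolation=2),np.zeros((450,1,3),np.uint8)]))
print(m.camera_info("wrist"))
```

```text
[-0.3  0.1  0.2]
13.160676028462872 39.99357283115387
[-1.42  0.43 -3.29] 12.655597870798749 [ 545.61486048 -269.51435213  171.67419679] 6.775
{'fx': 325.19226210127806, 'fy': 325.19226210127806, 'cx': 281.34756159376803, 'cy': 210.53013577949417, 'origin': array([ 555.20496261, -199.57797603,  316.0725775 ]), 'attitude': array([ 0.13006003,  0.98910394, -0.06830534, -0.00960014])}
```

View pics/l2.png

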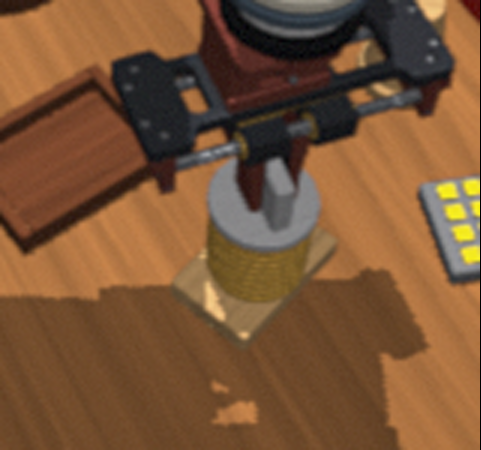

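View pics/l_wrist.png

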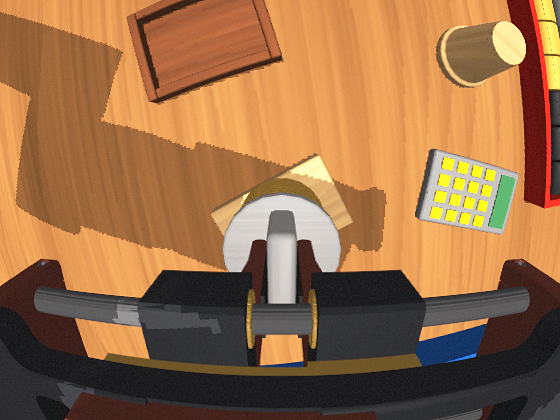

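The roll is off the counter and hanging from the wing. In the wrist view the foot corners are at (211,214), (321,155) and (353,219). I'll refit the foot's pose relative to the tool.

Run:
```python
from h import *
w,s=m.camera_info("wrist"),m.camera_info("side")
a=np.array([(211,213),(321,154),(353,220)],float)
b=(np.array([(174,284),(243,340),(337,242)])+.5)/3-.5+[250,230]
b[:,1]-=1
for o in ([(w,1,a)],[(s,0,b)],[(w,1,a),(s,0,b)]):
  for z in (74,78): print(z,*fit(o,96,60,z,0,(546,-270)))
```

```text
74 [ 5.46398e+02 -2.68995e+02  3.61000e-01] 0.79
78 [ 5.46341e+02 -2.68168e+02  3.61000e-01] 1.36
74 [ 5.48158e+02 -2.65874e+02  3.60000e-01] 0.66
78 [ 5.46696e+02 -2.67754e+02  3.60000e-01] 0.73
74 [ 5.46570e+02 -2.68585e+02  3.59000e-01] 1.07
78 [ 5.46378e+02 -2.68116e+02  3.61000e-01] 1.1
```

Run:
```python
from h import *
o=down(-0.337); p=np.array([491.2,-101.2,118.])
m.line_to(p+[0,0,60],rotation=o,rate=120); m.sleep(.3)
f0=m.current_contact_force();print(f0.round(2))
m.line_to(p+[0,0,12],rate=80)
for z in (8,5,3,1.5,.5,-.3,-1):
  m.line_to(p+[0,0,z],rate=30); f=m.current_contact_force()-f0
  print(z,f.round(2),m.current_moment().round(2))
  if f[2]>4: break
print(m.current_position(),m.current_t())
for c in("side","wrist"): cv2.imwrite(f"pics/p_{c}.png",m.capture(c))
s=cv2.imread("pics/p_side.png")[220:340,210:350]
w=cv2.imread("pics/p_wrist.png")[60:340,130:430]
cv2.imwrite("pics/p2.png",np.hstack([cv2.resize(s,(490,420),interpolation=2),cv2.resize(w,(300,280)) if 0 else cv2.copyMakeBorder(w,70,70,0,0,0)]))
```

```text
[ 0.42 -0.71 -3.36]
8 [-0.58  0.11  1.  ] [-0.03  0.09 -0.07]
5 [-0.69  0.62  0.52] [-0.09  0.1  -0.05]
3 [-0.07  0.39  0.25] [-0.07  0.05  0.03]
1.5 [-0.21  1.13  0.55] [-0.09  0.07 -0.01]
0.5 [-0.11  0.28  0.62] [-0.11  0.06 -0.05]
-0.3 [-0.69  1.12  2.58] [-0.03  0.08 -0.06]
-1 [-2.41  1.34 11.02] [ 0.07  0.56 -0.06]
[ 491.45023622 -101.27768165  117.79134685] 11.3833
```

View pics/p2.png

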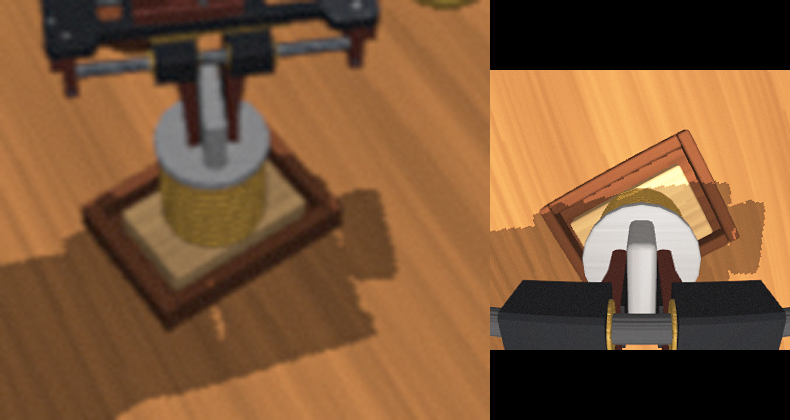

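The foot lies flat inside the dock walls. Next I'll turn the wing clockwise in steps, watching the moment.

Run:
```python
from h import *
p=np.array([491.2,-101.2,117.5])
m.gripper_to(0,50)
psi=-0.337
while psi>-1.66:
  psi-=0.1 if psi>-1.2 else 0.04
  m.line_to(p,rotation=down(psi),rate=100)
  M=m.current_moment(); F=m.current_contact_force()
  q=R.from_quat(m.current_orientation(),scalar_first=True).as_matrix()[:,1]
  print(round(psi,3),round(np.arctan2(q[1],q[0]),3),M.round(2),F.round(1),round(m.current_t(),2))
  if M[2]>0.6 or np.linalg.norm(F)>40: break
for c in("side","wrist"): cv2.imwrite(f"pics/r_{c}.png",m.capture(c))
s=cv2.imread("pics/r_side.png")[220:340,210:350]
w=cv2.imread("pics/r_wrist.png")[60:340,130:430]
cv2.imwrite("pics/r2.png",np.hstack([cv2.resize(s,(490,420),interpolation=2),cv2.copyMakeBorder(w,70,70,0,0,0)]))
```

```text
-0.437 -0.435 [-0.    0.24 -0.09] [-0.3 -0.3  2.9] 11.95
-0.537 -0.533 [ 0.03  0.29 -0.16] [-0.4  0.5  4.9] 12.2
-0.637 -0.633 [ 0.06  0.26 -0.12] [ 0.  -0.1  5.2] 12.45
-0.737 -0.734 [ 0.09  0.27 -0.11] [-0.5 -0.   5.5] 12.7
-0.837 -0.834 [ 0.05  0.21 -0.12] [-1.4 -0.4  5.3] 12.95
-0.937 -0.934 [ 0.09  0.27 -0.08] [-0.6  0.6  5.5] 13.2
-1.037 -1.034 [ 0.11  0.23 -0.14] [-0.9  0.8  4.8] 13.45
-1.137 -1.134 [ 0.08  0.26 -0.08] [-0.2  1.9  5.3] 13.7
-1.237 -1.234 [ 0.1   0.25 -0.14] [0.2 0.4 5.2] 13.95
-1.277 -1.273 [ 0.14  0.27 -0.18] [-0.1  0.9  5.8] 14.2
-1.317 -1.313 [ 0.13  0.22 -0.14] [0.7 1.4 5.5] 14.45
-1.357 -1.353 [ 0.16  0.26 -0.14] [0.3 0.1 5. ] 14.7
-1.397 -1.393 [ 0.18  0.26 -0.15] [0.5 1.1 5.2] 14.95
-1.437 -1.433 [ 0.2   0.23 -0.2 ] [-0.7  1.3  4.7] 15.2
-1.477 -1.473 [ 0.22  0.24 -0.12] [0.5 1.2 4.7] 15.45
-1.517 -1.513 [ 0.22  0.18 -0.14] [-0.1  0.8  5.2] 15.7
-1.557 -1.552 [ 0.99 -0.12  0.31] [2.1 4.4 5.3] 15.95
-1.597 -1.593 [ 1.93 -0.45  0.77] [3.3 8.  4.5] 16.2
```

View pics/r2.png

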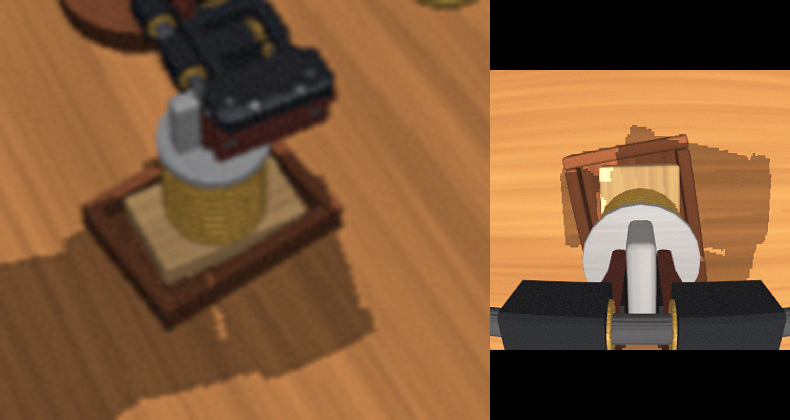

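The wing is parallel to the foot, with the foot turned against the dock walls. The moment jump shows it has reached the stop. I'll ease off, release and retreat.

Run:
```python
from h import *
p=np.array([491.2,-101.2,117.5])
m.line_to(p,rotation=down(-1.56),rate=60)
print(m.current_moment().round(2))
m.gripper_to(40); m.sleep(.3)
m.line_to(p+[0,0,100],rate=100); m.line_to(p+[-60,150,160],rate=200) ; m.sleep(.3)
print(m.current_contact_force().round(2),m.current_t())
t=m.capture("top");s=m.capture("side")
cv2.imwrite("pics/f2.png",np.hstack([cv2.resize(t[180:280,270:370],(400,400),interpolation=2),cv2.resize(s[220:340,220:340],(400,400),interpolation=2)]))
```

```text
[ 1.55 -0.21  0.29]
[-0.41  0.2  -0.27] 19.925
```

View pics/f2.png

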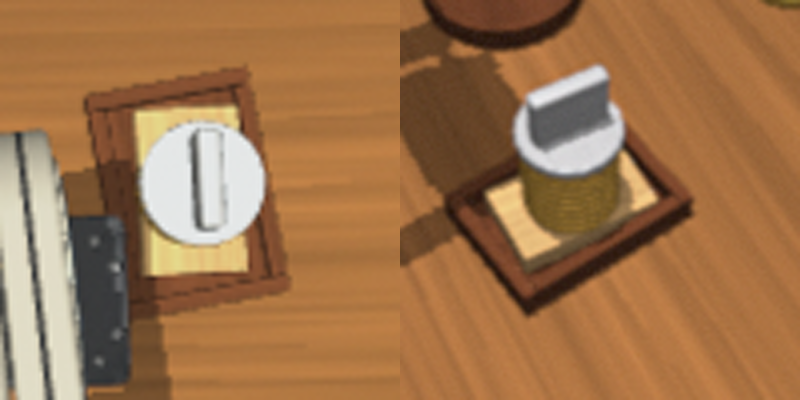

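The top and side views show the wing in line with the foot, but a dark strip along the foot's near edge could mean it's tilted. I'll check from a low oblique wrist view.

Run:
```python
from h import *
ci=m.camera_info("wrist");Rc=R.from_quat(ci["attitude"],scalar_first=True)
Rt=R.from_quat(m.current_orientation(),scalar_first=True);tp=m.current_position()
Rtc=Rt.inv()*Rc; ttc=Rt.inv().apply(ci["origin"]-tp)
tgt=np.array([492,-100,30.]);best=[]
for az in np.deg2rad(range(0,360,15)):
  for el in np.deg2rad([25,30,35,40,45]):
    for rad in (260,300,350):
      d=np.array([np.cos(az)*np.cos(el),np.sin(az)*np.cos(el),np.sin(el)])
      c=tgt+rad*d; z=-d
      for roll in np.deg2rad(range(0,360,30)):
        x0=np.cross(z,[0,0,1]);x0/=np.linalg.norm(x0);y0=np.cross(z,x0)
        x=np.cos(roll)*x0+np.sin(roll)*y0
        RR=R.from_matrix(np.c_[x,np.cross(z,x),z])
        T=RR*Rtc.inv();t=c-T.apply(ttc)
        tip=t+T.apply([0,0,17])
        if tip[2]<90 or t[2]<110 or np.linalg.norm((t-tgt)[:2])<110: continue
        q=T.as_quat(scalar_first=True)
        J=m.inverse_kinematics(t,q)
        if J is not None:
          best.append((np.rad2deg(az).round(),np.rad2deg(el).round(),rad,np.rad2deg(roll).round(),t.round(0),q.round(4),np.round(J,2),np.abs(np.array(J)-m.current_joint_positions()).sum()))
print(len(best))
best.sort(key=lambda b:(b[1],b[7]))
for b in best[:12]:print(*b)
print([ (b[0],b[1]) for b in best][:60])
```

```text
1087
90.0 25.0 300 210.0 [477.  17. 114.] [ 0.4059  0.7588  0.4795 -0.172 ] [ 0.49  0.66  2.   -0.97  1.13  1.67] 2.044163787581296
90.0 25.0 350 210.0 [477.  63. 135.] [ 0.4059  0.7588  0.4795 -0.172 ] [ 0.56  0.64  1.94 -0.89  1.21  1.62] 2.137353884732236
75.0 25.0 300 210.0 [508.  17. 114.] [ 0.38    0.8149  0.3763 -0.2235] [ 0.42  0.72  1.81 -0.8   1.29  1.63] 2.186669277761289
105.0 25.0 350 210.0 [435.  53. 135.] [ 0.4249  0.6897  0.5744 -0.1175] [ 0.63  0.57  2.15 -1.09  1.06  1.7 ] 2.3376209448812726
60.0 25.0 300 210.0 [538.   9. 114.] [ 0.3476  0.857   0.2667 -0.2712] [ 0.33  0.79  1.64 -0.66  1.44  1.64] 2.347847319865514
75.0 25.0 350 210.0 [520.  61. 135.] [ 0.38    0.8149  0.3763 -0.2235] [ 0.47  0.71  1.74 -0.75  1.37  1.6 ] 2.3620553841173684
45.0 25.0 300 210.0 [564.  -6. 114.] [ 0.3092  0.8845  0.1526 -0.3142] [ 0.24  0.85  1.48 -0.54  1.59  1.68] 2.540519153384223
60.0 25.0 350 210.0 [560.  48. 135.] [ 0.3476  0.857   0.2667 -0.2712] [ 0.37  0.79  1.55 -0.63  1.53  1.62] 2.5591992685224754
105.0 25.0 300 210.0 [447.   9. 114.] [ 0.4249  0.6897  0.5744 -0.1175] [ 0
[... 2045 characters left out ...]
5.0)), (np.float64(105.0), np.float64(25.0)), (np.float64(45.0), np.float64(25.0)), (np.float64(30.0), np.float64(25.0)), (np.float64(0.0), np.float64(25.0)), (np.float64(60.0), np.float64(25.0)), (np.float64(225.0), np.float64(25.0)), (np.float64(345.0), np.float64(25.0)), (np.float64(270.0), np.float64(25.0)), (np.float64(255.0), np.float64(25.0)), (np.float64(105.0), np.float64(25.0)), (np.float64(315.0), np.float64(25.0)), (np.float64(15.0), np.float64(25.0)), (np.float64(0.0), np.float64(25.0)), (np.float64(285.0), np.float64(25.0)), (np.float64(285.0), np.float64(25.0)), (np.float64(120.0), np.float64(25.0)), (np.float64(225.0), np.float64(25.0)), (np.float64(300.0), np.float64(25.0))]
```

Run:
```python
from h import *
j0=m.current_joint_positions()
q=np.array([0.3476,0.857,0.2667,-0.2712]);q/=np.linalg.norm(q)
m.reach([560,48,140],q); m.sleep(.2)
w=m.capture("wrist"); ci=m.camera_info("wrist")
c=proj(np.array([[492,-100,60.],[492,-100,160]]),ci,True); print(c)
v=c[1]-c[0]; ang=np.rad2deg(np.arctan2(v[1],v[0]))+90
M=cv2.getRotationMatrix2D(tuple(c[0]),ang,3.0);M[:,2]+=[300-c[0][0],280-c[0][1]]
cv2.imwrite("pics/o.png",cv2.warpAffine(w,M,(600,560),flags=cv2.INTER_CUBIC))
m.move_j(j0); print(m.current_t())
```

```text
[[291.45690102 227.73356577]
 [339.83256557 311.42366751]]
22.0417
```

View pics/o.png

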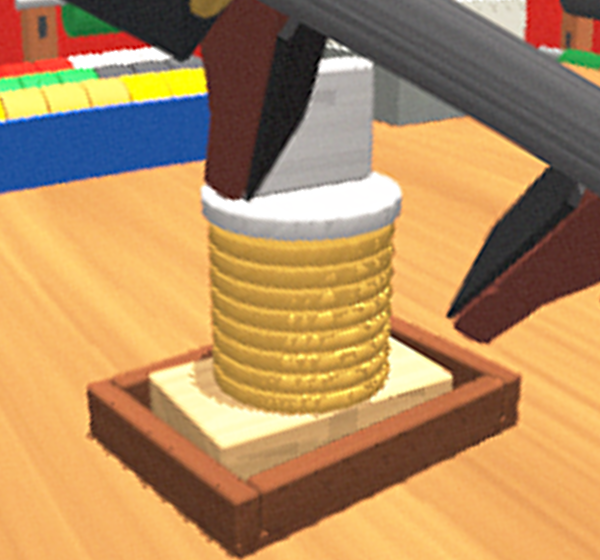

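Run:
```python
from h import *
ci=dict(m.camera_info("wrist"));Rc=R.from_quat(ci["attitude"],scalar_first=True)
Rt=R.from_quat(m.current_orientation(),scalar_first=True);tp=m.current_position()
q=np.array([0.3476,0.857,0.2667,-0.2712]);T=R.from_quat(q,scalar_first=True)
ci["origin"]=np.array([560,48,140])+T.apply(Rt.inv().apply(ci["origin"]-tp));ci["attitude"]=(T*Rt.inv()*Rc).as_quat(scalar_first=True)
c=proj(np.array([[492,-100,60.],[492,-100,160]]),ci,True);print(c)
c=np.array([[291.45690102,227.73356577],[339.83256557,311.42366751]])
v=c[1]-c[0];M=cv2.getRotationMatrix2D(tuple(c[0]),np.rad2deg(np.arctan2(v[1],v[0]))+90,3.0);M[:,2]+=[300-c[0][0],280-c[0][1]]
W=lambda P:proj(P,ci,True)@M[:,:2].T+M[:,2]
print("rim",W(rect(491.9,-100.1,.16,132,96,22)).round(0).tolist())
F=np.array([[150,375],[222,450],[453,380],[302,197]],float)
B=np.r_[rect(0,0,0,96,60,18),[[0,0,88.]]]
def pts(p):
    return R.from_euler("zxy",[p[2],p[4],p[5]]).apply(B)+[p[0],p[1],p[3]]
print("flat",W(pts([492,-100,-.02,6,0,0])).round(0).tolist())
def match(p):
    u=W(pts(p)); D=np.linalg.norm(u[None,:4]-F[:3,None],axis=2); j=linear_sum_assignment(D)[1]
    return np.r_[(u[j]-F[:3]).ravel(),u[4]-F[3]]
s=least_squares(lambda p:match([*p,6,0,0]),[492,-100,0],x_scale=[1,1,.02]);print("flatfit",s.x.round(3),s.fun.round(1))
s=least_squares(lambda p:match(p),[492,-100,0,6,0,0],x_scale=[1,1,.02,1,.02,.02]);print("6dof",s.x.round(3),s.fun.round(1))
```

```text
[[292.18404054 229.3023386 ]
 [340.6406697  313.22493287]]
rim [[229.0, 493.0], [78.0, 377.0], [348.0, 291.0], [518.0, 366.0]]
flat [[214.0, 437.0], [147.0, 363.0], [368.0, 313.0], [456.0, 371.0], [301.0, 181.0]]
flatfit [ 4.95559e+02 -9.26510e+01  2.20000e-02] [-5.4  1.3 -1.8  1.9  7.1 -1.6  0.3 -9.7]
6dof [ 4.89179e+02 -1.04569e+02  1.30000e-02 -8.60000e-01 -1.70000e-02
  4.00000e-03] [ 0.1  0.2 -0.2  0.1 -0.2 -0.2  0.3 -0.1]
```

```bash
python3 -c "
from workcell import manip as m
print(m.job_done())"
```

```text
the job is handed in; nothing more can be done
None
```

The roll's foot lies flat in the oblong dock, the wing is turned clockwise to its stop in line with the foot, the gripper is clear, and the job was handed in at about 22 s; no verdict came back.

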